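# Clear the bench: sort loose power parts into sample trays and a sliding-cover case

## Task

Sort the four loose parts back to where they are kept: set the capacitor, the wound choke and the finned heat sink each into the empty front bay of the black tray whose far end shows a sample of the same part, the right way up as they stand now and flat on the tray floor. The flat black power module goes into the grey case: slide back its cover, lay the module flat in the bay underneath, label up, and slide the cover fully shut again.

Things in the scene. Friction and masses are not known exactly. Their poses are not given: they have to be found in the camera images.
- capacitor_mid (a point): Capacitor: upright black can, diameter 35, height 50, silver top with a cross, about 60 g. Loose, starts upright on the table in front of the trays; the four loose parts change places. This point is its centre, half-way up, z up.
- choke_mid (a point): Choke: copper-wound ring lying flat on a black round base, outer diameter 50, height 22, about 90 g; acts as a solid disc when gripped across its outside. Loose, starts upright on the table in front of the trays; the four loose parts change places. This point is its centre, half-way up, z up.
- heatsink_mid (a point): Heat sink: bare aluminium block with upright fins, 40 x 40, height 28, about 70 g. Loose, starts upright on the table in front of the trays; the four loose parts change places. This point is its centre, half-way up, z up; fins run along its x, the outer fins are the faces at y = +-20; it can be gripped across x or y.
- module_mid (a point): Power module: flat black brick 60 long (its x) x 34 wide (its y) x 20 high with a pale label and small metal terminals on top, about 80 g. Loose, starts upright on the table in front of the trays; the four loose parts change places. This point is its centre, half-way up, z up.
- bay_capacitor (a point): Centre of the empty front bay, on its floor 3 above the table, of the fixed black tray whose narrow far bay holds a fixed sample capacitor (50 high). Bay 77 (x) x 108 (y) inside, walls 15 above this point, 4 thick; x points away from the robot to the sample (centre 64 away), z up. Tray 132 x 116, 18 high. Three such trays, alike but for the samples, change places.
- bay_choke (a point): Centre of the empty front bay, on its floor 3 above the table, of the fixed black tray whose narrow far bay holds a fixed sample choke. Bay 77 (x) x 108 (y) inside, walls 15 above this point, 4 thick; x points away from the robot to the sample (centre 64 away), z up. Tray 132 x 116, 18 high. Three such trays, alike but for the samples, change places.
- bay_heatsink (a point): Centre of the empty front bay, on its floor 3 above the table, of the fixed black tray whose narrow far bay holds a fixed sample heat sink. Bay 77 (x) x 108 (y) inside, walls 15 above this point, 4 thick; x points away from the robot to the sample (centre 64 away), z up. Tray 132 x 116, 18 high. Three such trays, alike but for the samples, change places.
- case_bay (a point): Centre of the bay floor, 4 above the table, of the fixed grey case (208 long x 100 wide x 44 high), under its cover. The bay is the half nearer the robot, 98 (x) x 92 (y) inside, walls rising 32 above this point; the other half is a solid deck. x points along the case, away from the robot, the way the cover opens; z up. With the cover fully open the whole bay is clear.
- cover_rib (a point): Centre of the black grip rib standing on the aluminium sliding cover: 14 thick (along the case's x), 50 long (along y), 25 high; point 54.5 above the table, rib foot on the cover 12.5 below it. It moves with the cover; same axes as the case. With the cover shut it lies 18 towards +x from the bay centre.
- cover (a joint): Travel of the sliding cover in m: 0 is fully shut, 0.100 fully open (slides towards the case's +x). It starts shut or up to 10 mm ajar, drags with about 1.5 N, and stays where it is left.
Things that resemble listed ones, but are neither listed nor needed, are in the scene too. What is shaped like the part that bears capacitor_mid but green is not meant.

How it is judged:
By the outcome, as a careful person would: the job done as asked, in the order asked, and still so for the second after the job is handed in, with the robot touching nothing.
It also fails if it takes over 128 s, if anything falls off the work surface, if the arm or the gripper's body presses on something with over 40 N, if the wrist force passes 120 N, or if a joint passes its speed limit or range.

## Robot

A 6-joint arm with a two-finger parallel gripper is mounted at the origin on the work surface. World frame = base frame: x ahead of the robot, y to its left, z up, the work surface at z = 0. Lengths are in m, angles in rad, forces in N, time in s.
With the tool pointing down it reaches from about 0.375 to 0.975 m from the base axis. Payload 3.8 kg.
Tool frame: the origin (TCP) lies midway between the tips of the shut fingers; the grasp point (between the pads) lies 19 mm behind it; z points along the fingers, y is the line along which they close (so a half turn about z gives the same grasp; the last joint's range is limited). The gripper opens to 85 mm and grips with 20 to 120 N. Pads are 22 mm wide; open, the fingers measure 114 mm over their backs; the gripper's body (76 mm by 85 mm) begins 54 mm behind the grasp point. The pads swing forward as they close: fully open they stand 13 mm farther back than shut.
Start: joints at [1.086, 0.264, 1.604, -0, 1.274, -0.037], TCP at [0.292, 0.608, 0.193] pointing down, gripper open.
Joint ranges: [-2.63, 2.63], [-0.94, 2.18], [0.31, 2.57], [-1.31, 4.45], [0, 2.66], [-2.55, 2.55]. Speed limits (rad/s): [2.57, 2.57, 3.14, 3.14, 3.14, 3.14].

## Interface

Orientations are given as a rotation vector (axis times angle).
In Python, from workcell import sensors, viewer, job gives the robot as it stands.
- The arm moves only by the shell command python3 -m inch 'ROWS' [FORCE]. ROWS is JSON, one flat list of numbers, 7 for each row, row after row: the shift along the tool's x, y, z in mm, then the turn, a rotation vector about the tool's x, y, z in degrees, then the finger opening in mm, from 0 to 85.4. A call has exactly 8 rows; each row shifts and turns the commanded pose from where the row before left it, along the tool's axes as they then stand; what a row does not reach is not made up. A row lasts 1/10 s, in which the tool goes at most 50 mm and 8.59 degrees, less where a joint would pass 70% of its speed; a pose out of reach is approached as far as the arm can. A call is refused whole if a number of a shift passes 50 or a number of a turn 8.59, either way. A call with a gripper value outside its range is refused whole. The fingers move at their own pace and stop on an object; FORCE is the grip in N (left out, the last holds). Time passes only in rows, so rows that do not move let the fingers close, or fill a call up. It gives the time, the measured TCP pose, the force, the opening and the grip force at its end, in the units of the state.
- sensors.read_state(): the state, without advancing time (a new reading comes with each control period).
- viewer.read_camera(name): name is "side" or "top"; returns the picture (384x512x3 uint8, red, green, blue); there is no depth.
- viewer.camera_params(name): a dict with "K" (3x3 intrinsics, pixels), "world_to_cam" (4x4, takes a point from world to camera coordinates). Camera axes: x right, y down, z forward; pixel columns grow to the right and rows downward; lengths in m; the calibration is good to about 2 mm. A picture is of the moment at which its call begins. camera_params takes no time and is no camera call.
- job.finish_job(): hands the job in; it is judged then, once.
The state is a dict: "time": time; "q": joint angles; "joint_vel": joint speeds; "joint_torque": joint torques, N m; "tool_pos": TCP position; "tcp_rot": TCP orientation; "wrist_force": force on the tool from outside, world axes, zero at the start; "torque": the same for the moment, N m; "width": opening from 0.0 (shut) to 1.0 (fully open); "grip_force": force on a finger pad.
Only numpy, scipy, OpenCV 4.12 (cv2) and the standard library are available. Lean on these libraries where they do the work, as an engineer would, in place of code of your own. Each camera call takes 0.05 s, during which the arm holds its last target. There are 200 camera calls.

## Working session

There is one attempt and no reset: what is moved stays moved. The work goes in short steps, Python scripts to look and compute and a shell command to move; the robot and the scene stay as the last step left them, time stands still between calls to the robot, and variables do not carry over. Pictures are saved under pics/ and viewed, at most 16 in all, crops included, and the job is handed in when it is done.

```bash
mkdir -p pics
cat > h.py <<'E'
import numpy as np, cv2
from workcell import sensors, viewer, job
def snap(cam,fn,crop=None,s=1):
    im=viewer.read_camera(cam)[:,:,::-1].copy()
    if crop: x0,y0,x1,y1=crop; im=im[y0:y1,x0:x1]
    if s!=1: im=cv2.resize(im,None,fx=s,fy=s,interpolation=cv2.INTER_CUBIC)
    cv2.imwrite('pics/'+fn,im)
def px(cam,u,v,z):
    p=viewer.camera_params(cam);K=np.array(p['K']);T=np.array(p['world_to_cam'])
    R=T[:3,:3];t=T[:3,3];c=-R.T@t
    d=R.T@np.linalg.solve(K,[u,v,1]);return c+d*(z-c[2])/d[2]
E
python3 - <<'E'
from h import *
snap('top','t1.png',None,1.5);snap('side','s1.png',None,1.5)
s=sensors.read_state();print(s)
for c in('top','side'):
    p=viewer.camera_params(c);print(p)
E
```

```text
{'time': 0.1, 'q': array([ 1.08609498e+00,  2.64672020e-01,  1.60528213e+00, -2.46231691e-05,
        1.27369973e+00, -3.68592683e-02]), 'joint_vel': array([-0.00140752, -0.00076561, -0.00195294, -0.00030601,  0.00157401,
        0.00139598]), 'joint_torque': array([ 4.46339427e-04, -5.16705465e+01, -3.68589556e+01, -7.67627557e-05,
        6.19161496e-03, -2.45178239e-05]), 'tool_pos': array([0.29191948, 0.60776684, 0.19146638]), 'tcp_rot': array([-0.6974803 , -3.06266546,  0.00313731]), 'wrist_force': array([0.48969482, 0.18113073, 0.50501617]), 'torque': array([-0.03584346, -0.00861794, -0.01501094]), 'grip_force': 0.0, 'width': 1.0001433806115625}
{'K': array([[417.18276494,   0.        , 252.45588898],
       [  0.        , 417.18276494, 194.47869819],
       [  0.        ,   0.        ,   1.        ]]), 'world_to_cam': array([[ 0.01237214, -0.99964997,  0.02338502, -0.01795274],
       [-0.99516403, -0.01458898, -0.09713759,  0.5127877 ],
       [ 0.09744475, -0.02207013, -0.9949962 ,  1.04340621],
       [ 0.        ,  0.        ,  0.        ,  1.        ]])}
{'K': array([[473.59189902,   0.        , 253.99755859],
       [  0.        , 473.59189902, 185.70382825],
       [  0.        ,   0.        ,   1.        ]]), 'world_to_cam': array([[ 0.72216389, -0.69151974,  0.01672641, -0.37122186],
       [-0.36526458, -0.40176261, -0.83974317,  0.25870945],
       [ 0.58741902,  0.60032263, -0.54272611,  0.8153876 ],
       [ 0.        ,  0.        ,  0.        ,  1.        ]])}
```

View pics/t1.png

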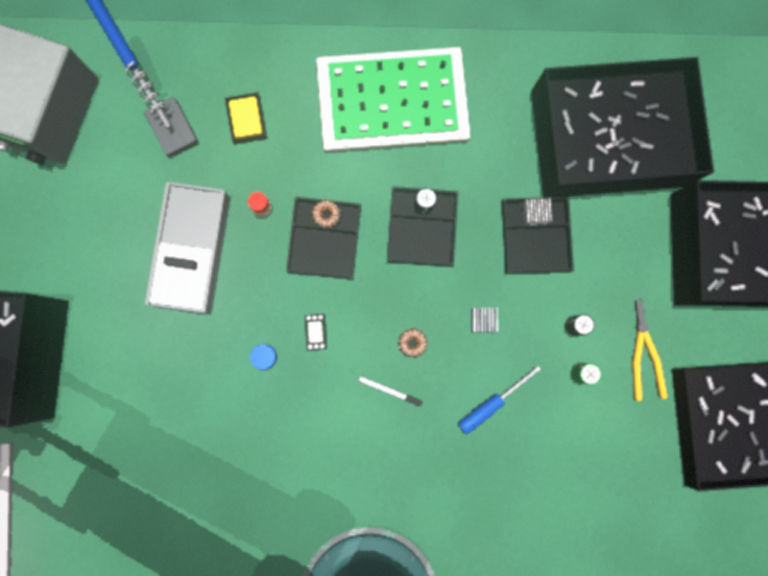

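View pics/s1.png

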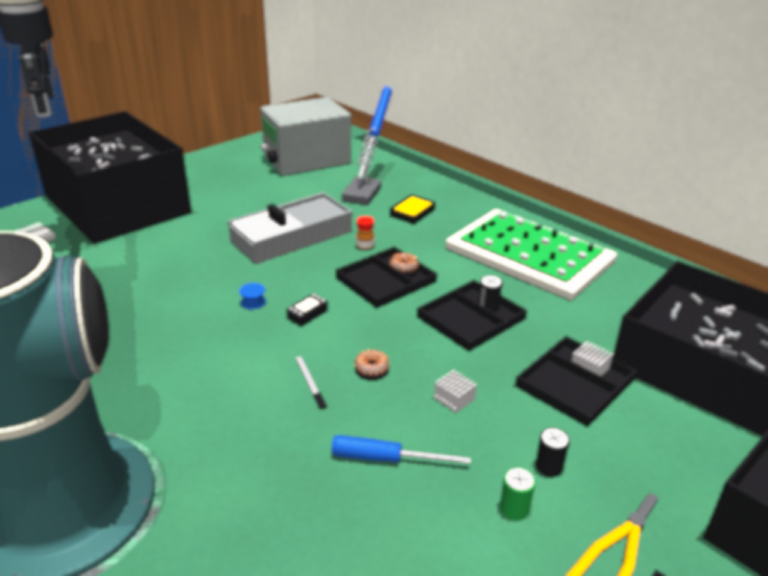

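Top view (1.5x): case with rib at (180,263); trays choke (325,240), capacitor (422,228), heat sink (537,237); module (316,332), choke (413,342), heat sink (485,320), black capacitor (581,324), green decoy (588,374). Enlarging.

Run:
```python
from h import *
snap('top','t2.png',(90,115,250,270),5*0.75);snap('top','t3.png',(240,115,400,270),3.75)
```

```text
(no output)
```

View pics/t2.png

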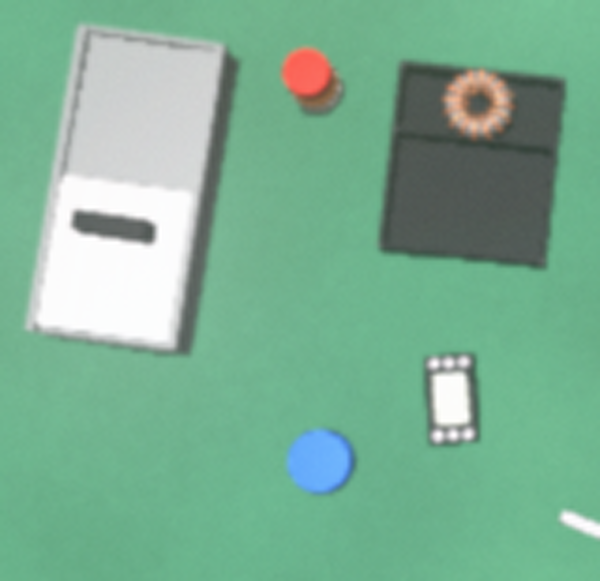

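View pics/t3.png

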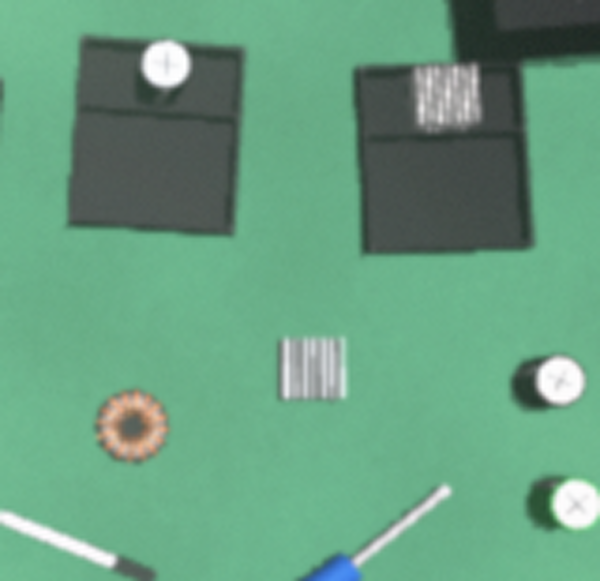

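```bash
cat > m.py <<'E'
from h import *
def w(p,z,x0): return px('top',x0+(p[0]+.5)/3.75-.5,115+(p[1]+.5)/3.75-.5,z)[:2]
def quad(n,P,z,x0):
    W=np.array([w(p,z,x0) for p in P]) # far-left, far-right, near-right, near-left
    ax=(W[0]+W[1]-W[2]-W[3])/2; ay=(W[0]+W[3]-W[1]-W[2])/2
    c=W.mean(0);a=np.arctan2(ax[1],ax[0]);b=np.arctan2(-ay[0],ay[1])
    print(n,c.round(4),'L',np.linalg.norm(ax).round(4),np.linalg.norm(ay).round(4),'yaw',np.degrees([a,b]).round(1));return c,(a+b)/2
def off(c,y,d): return (c+d*np.array([np.cos(y),np.sin(y)])).round(4)
c,y=quad('case',[(82,27),(228,45),(178,350),(28,330)],.044,90);print('bay',off(c,y,-0.049-.002))
quad('rib',[(72,208),(157,219),(154,243),(72,232)],.06,90)
for n,P,x0 in [('tchoke',[(402,62),(566,80),(546,267),(380,250)],90),('tcap',[(82,37),(244,46),(234,235),(68,226)],240),('ths',[(356,68),(521,62),(533,246),(363,254)],240)]:
    c,y=quad(n,P,.018,x0);print('  bay',off(c,y,-.066+.0425))
quad('mod',[(427,356),(474,353),(479,440),(431,444)],.02,90)
quad('hs',[(280,338),(346,338),(347,400),(281,400)],.028,240)
print('choke',w((132,426),.022,240),'cap',w((560,380),.05,240))
p=viewer.camera_params('top');T=p['world_to_cam'];print(-T[:3,:3].T@T[:3,3])
E
python3 m.py
```

```text
case [0.5825 0.3133] L 0.2084 0.0997 yaw [-7.2 -6.5]
bay [0.5319 0.3193]
rib [0.5537 0.3177] L 0.016 0.0553 yaw [-1.1 -6.7]
tchoke [0.6063 0.0848] L 0.1322 0.1147 yaw [-5.1 -5.2]
  bay [0.5829 0.0869]
tcap [ 0.6295 -0.0857] L 0.1339 0.1144 yaw [-3.3 -2.2]
  bay [ 0.606  -0.0845]
ths [ 0.6176 -0.2859] L 0.1309 0.1179 yaw [2.2 3.4]
  bay [ 0.5942 -0.287 ]
mod [0.4444 0.0955] L 0.0596 0.0323 yaw [4.2 5. ]
hs [ 0.4678 -0.1923] L 0.0422 0.0451 yaw [0.7 0.8]
choke [ 0.42758249 -0.0692829 ] cap [ 0.46142257 -0.35360987]
[0.40885554 0.01256271 1.088416  ]
```

```bash
cat > to.py <<'E'
import sys
from h import *
from scipy.spatial.transform import Rotation as R
def to(x,y,z,yaw):
    s=sensors.read_state();M=R.from_rotvec(s['tcp_rot']).as_matrix()
    cur=np.degrees(np.arctan2(M[1,1],M[0,1]));t=-(yaw-cur)
    a=np.radians(yaw);Y=np.array([np.cos(a),np.sin(a),0]);Z=np.array([0,0,-1.]);X=np.cross(Y,Z)
    d=(np.array([x,y,z])-s['tool_pos'])*1000
    print('turn %.1f then shift'%t,np.round([d@X,d@Y,d@Z],1),'| pos',s['tool_pos'].round(4),'yaw %.1f'%cur,'tilt',M[:2,2].round(3),'w %.1f g %.1f t %.1f'%(s['width']*85.4,s['grip_force'],s['time']))
to(*map(float,sys.argv[1:]))
E
python3 -m inch '[0,0,0,0,0,-8.57,85, 0,0,0,0,0,-8.57,85, 0,0,0,0,0,-8.57,85, -34,-45,0,0,0,0,85, -34,-45,0,0,0,0,85, -34,-45,0,0,0,0,85, -34,-45,0,0,0,0,85, -34,-45,0,0,0,0,85]'
python3 -m inch '[0,-46,5,0,0,0,85, 0,-46,5,0,0,0,85, 0,-46,5,0,0,0,85, 0,-46,5,0,0,0,85, 0,-46,5,0,0,0,85, 0,-46,5,0,0,0,85, 0,-46,5,0,0,0,85, 0,-46,5,0,0,0,85]'
python3 to.py .4614 -.3536 .12 90
```

```text
time: 1.0
tool_pos: [0.4439, 0.4074, 0.1926]
tcp_rot: [-0.002, 3.142, -0.0]
wrist_force: [0.7, 0.8, 0.3]
width: 0.992
grip_force: 0.0
time: 1.8
tool_pos: [0.4431, 0.0394, 0.1526]
tcp_rot: [-0.002, 3.141, -0.0]
wrist_force: [-0.1, -0.5, 0.5]
width: 0.993
grip_force: 0.0
turn 0.1 then shift [ -18.3 -393.    32.6] | pos [0.4431 0.0394 0.1526] yaw 90.1 tilt [ 0.001 -0.   ] w 84.8 g 0.0 t 1.8
```

```bash
python3 -m inch '[-3,-49,4,0,0,0,85, -3,-49,4,0,0,0,85, -3,-49,4,0,0,0,85, -3,-49,4,0,0,0,85, -3,-49,4,0,0,0,85, -3,-49,4,0,0,0,85, 0,-49,4,0,0,0,85, 0,-49,4,0,0,0,85]'
python3 to.py .4614 -.3536 .018 90
python3 - <<'E'
from h import *
snap('side','s2.png',(320,230,420,380),4)
E
```

```text
time: 2.6
tool_pos: [0.4615, -0.3529, 0.1204]
tcp_rot: [-0.001, 3.141, 0.0]
wrist_force: [0.3, -0.0, 0.5]
width: 0.993
grip_force: 0.0
turn 0.0 then shift [ 1.000e-01 -7.000e-01  1.024e+02] | pos [ 0.4615 -0.3529  0.1204] yaw 90.0 tilt [0. 0.] w 84.8 g 0.0 t 2.6
```

View pics/s2.png

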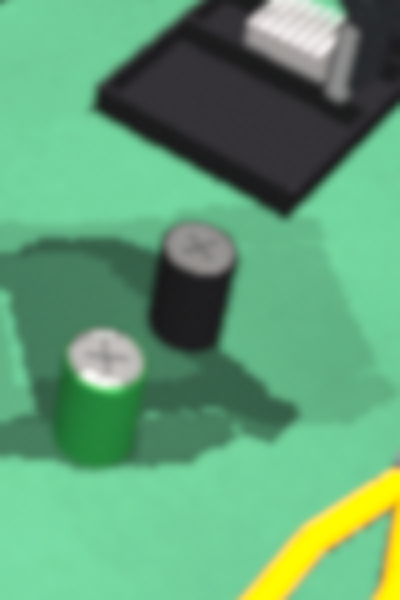

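The side view shows the black capacitor upright (top at about side px (370,292)), with the finger above and the green decoy clear of the path.

```bash
python3 -c "
from h import *
print(px('side',320+200/4-.4,230+248/4-.4,.05))"
python3 -m inch '[0,0,25,0,0,0,80, 0,0,25,0,0,0,80, 0,0,26,0,0,0,80, 0,0,26,0,0,0,80, 0,0,0,0,0,0,25, 0,0,0,0,0,0,25, 0,0,0,0,0,0,25, 0,0,0,0,0,0,25]' 40
python3 -m inch '[0,0,0,0,0,0,25, 0,0,0,0,0,0,25, 0,0,0,0,0,0,25, 0,0,-20,0,0,0,25, 0,0,-20,0,0,0,25, 0,0,-20,0,0,0,25, 0,0,-20,0,0,0,25, 0,0,-20,0,0,0,25]'
python3 to.py .606 -.0845 .12 87
```

```text
[ 0.46195609 -0.3525132   0.05      ]
time: 3.45
tool_pos: [0.4632, -0.3519, 0.0207]
tcp_rot: [-0.002, 3.139, -0.003]
wrist_force: [-0.5, -0.4, -0.5]
width: 0.296
grip_force: 0.0
time: 4.25
tool_pos: [0.4617, -0.3507, 0.1195]
tcp_rot: [0.001, -3.141, -0.0]
wrist_force: [-0.1, -0.3, -0.1]
width: 0.297
grip_force: 0.0
turn 3.1 then shift [-130.2  273.4   -0.5] | pos [ 0.4617 -0.3507  0.1195] yaw 90.1 tilt [-0.  0.] w 25.4 g 0.0 t 4.2
```

Run:
```python
from h import *
snap('side','s3.png',(300,200,460,380),3)
```

```text
(no output)
```

View pics/s3.png

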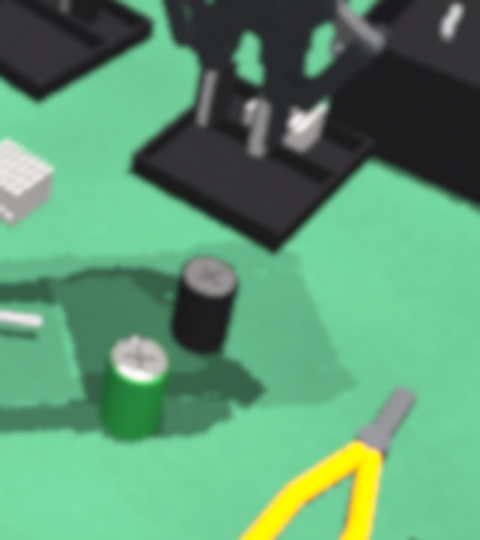

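The capacitor is still upright and unmoved at side px (370,292); the shut fingers hang at about (377,246), so the grasp missed. Checking where the TCP projects.

Run:
```python
from h import *
s=sensors.read_state();print(s['tool_pos'],s['width'])
for q in (s['tool_pos'],[.4615,-.353,.05],[.4615,-.353,.02]):
  for c in ('side','top'):
    p=viewer.camera_params(c);v=p['world_to_cam']@np.r_[q,1];v=p['K']@v[:3];print(c,v[:2]/v[2])
print('cap from side',px('side',300+210/3-.3,200+275/3-.3,.05))
snap('top','t4.png',(310,150,470,290),4)
```

```text
[ 0.46381114 -0.35248005  0.12356746] 0.295257007761691
side [376.63648174 260.11846001]
top [399.46867431 213.48950646]
side [369.68046869 291.87239936]
top [388.7247648  215.93251897]
side [367.22459654 303.68448552]
top [384.6734634  216.46707897]
cap from side [ 0.46257057 -0.35230261  0.05      ]
```

View pics/t4.png

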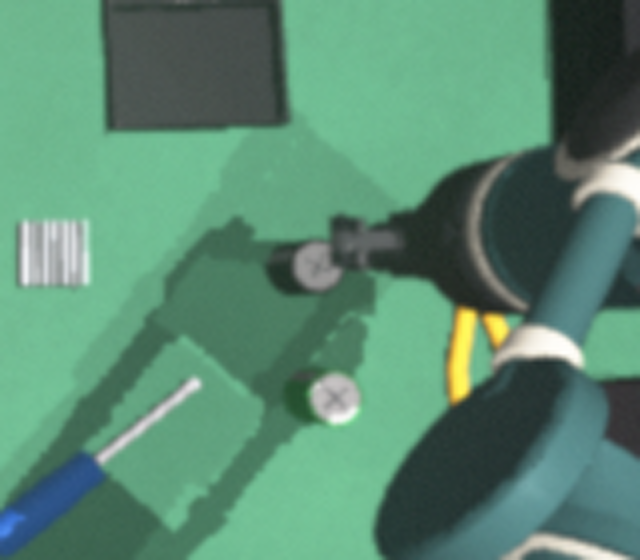

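Run:
```python
from h import *
def pr(c,q):
    p=viewer.camera_params(c);v=p['world_to_cam']@np.r_[q,1];v=p['K']@v[:3];return (v[:2]/v[2]).round(1)
print('start tips',pr('side',[.292+.018,.608+.038,.2045]),pr('side',[.292-.018,.608-.038,.2045]))
print('s2 tips',pr('side',[.4615,-.353-.0427,.133]),pr('side',[.4615,-.353+.0427,.133]))
snap('side','s4.png',(320,170,440,260),6)
print(sensors.read_state())
for dz in (0,.01,.02,.03):
  print(dz,[pr('side',[.4638,-.3525+s*.0127,.1236+dz]) for s in(-1,1)],[pr('top',[.4638,-.3525+s*.0127,.1236+dz]) for s in(-1,1)])
```

```text
start tips [34.5 79.5] [32.8 90.8]
s2 tips [399.1 269.5] [356.3 244.7]
{'time': 4.4, 'q': array([-6.92628367e-01,  1.42020352e-01,  1.88757453e+00, -1.23211982e-06,
        1.10818023e+00, -2.26435085e+00]), 'joint_vel': array([-0.00047242,  0.02496668,  0.04157087, -0.00199153, -0.0034473 ,
       -0.00156069]), 'joint_torque': array([ 1.34759542e-02, -4.34778821e+01, -3.52800393e+01,  9.95915361e-04,
        5.65220509e-02,  4.94087851e-05]), 'tool_pos': array([ 0.46299832, -0.35182439,  0.12033911]), 'tcp_rot': array([-1.45430763e-03,  3.13865395e+00, -3.82907267e-03]), 'wrist_force': array([1.15897905, 0.42617618, 0.48560465]), 'torque': array([ 0.03093255,  0.05982801, -0.02300087]), 'grip_force': 0.0, 'width': 0.2926587959273392}
0 [array([383. , 263.8]), array([370.4, 256.5])] [array([404.9, 213.6]), array([394.1, 213.4])]
0.01 [array([384. , 259.4]), array([371.3, 252. ])] [array([406.6, 213.3]), array([395.6, 213.2])]
0.02 [array([385. , 254.8]), array([372.2, 247.5])] [array([408.3, 213.1]), array([397.2, 213. ])]
0.03 [array([386. , 250.3]), array([373.1, 243. ])] [array([410. , 212.9]), array([398.9, 212.7])]
```

View pics/s4.png

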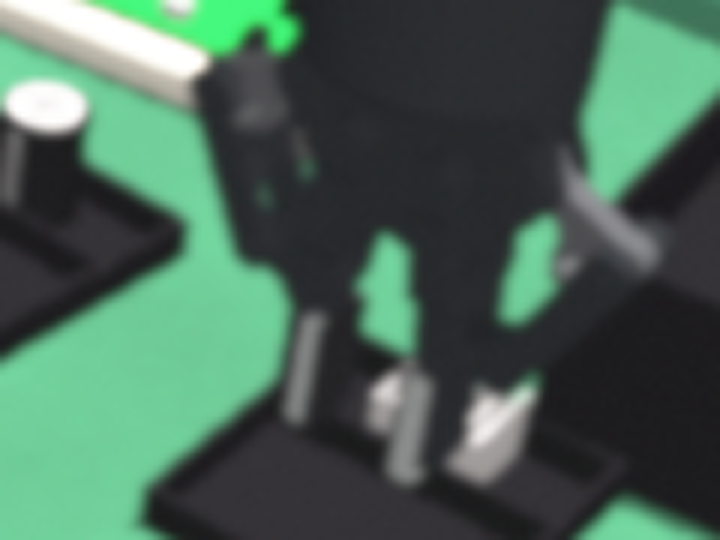

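Finger tips at side px (369,240) and (387.5,250), which puts them about 30 mm higher than the reported TCP. I'll grip again at TCP z≈0, which is safe either way.

```bash
python3 -m inch '[0,0,0,0,0,0,70, 0,0,0,0,0,0,70, 0,0,0,0,0,0,70, 0,0,30,0,0,0,70, 0,0,30,0,0,0,70, 0,0,30,0,0,0,70, 0,0,25,0,0,0,70, 0,0,3,0,0,0,70]'
python3 -m inch '[0,0,0,0,0,0,60, 0,0,0,0,0,0,25, 0,0,0,0,0,0,25, 0,0,0,0,0,0,25, 0,0,0,0,0,0,25, 0,0,0,0,0,0,25, 0,0,0,0,0,0,25, 0,0,0,0,0,0,25]' 40
python3 - <<'E'
from h import *
print(sensors.read_state()['tool_pos'])
snap('side','s5.png',(320,220,420,320),5)
E
```

```text
time: 5.2
tool_pos: [0.4584, -0.3481, -0.004]
tcp_rot: [0.001, -3.135, -0.009]
wrist_force: [-0.8, 0.1, -0.5]
width: 0.817
grip_force: 0.0
time: 6.0
tool_pos: [0.4633, -0.3522, 0.0028]
tcp_rot: [-0.001, 3.139, -0.004]
wrist_force: [-1.6, -0.0, 6.1]
width: 0.378
grip_force: 39.8
[ 0.46330955 -0.35216259  0.0028002 ]
```

View pics/s5.png

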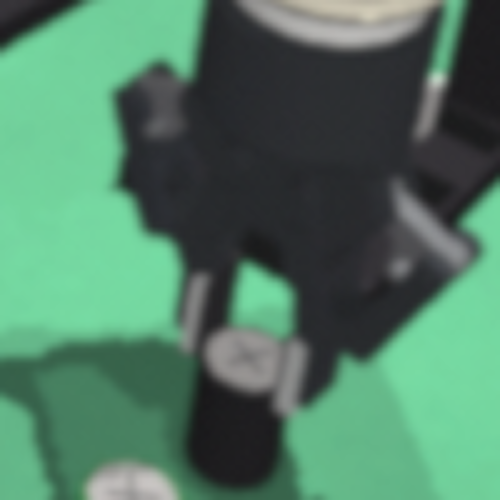

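Gripped: width 32 mm at 40 N, with the pads on the top ~14 mm of the capacitor (tips at side px ~(378,302)). So the tips really do sit ~33 mm above the reported TCP. Carrying it over.

```bash
python3 -m inch '[0,0,-25,0,0,0,25, 0,0,-40,0,0,0,25, 0,0,-35,0,0,0,25, -24,33,0,0,0,0,25, -24,33,0,0,0,0,25, -24,33,0,0,0,0,25, -24,33,0,0,0,0,25, -24,33,0,0,0,0,25]'
python3 -m inch '[-20,33,0,0,0,0,25, 0,33,0,0,0,0,25, 0,30,0,0,0,3,25, 0,0,0,0,0,0,25, 0,0,0,0,0,0,25, 0,0,0,0,0,0,25, 0,0,0,0,0,0,25, 0,0,0,0,0,0,25]'
python3 to.py .606 -.0845 .006 87
```

```text
time: 6.85
tool_pos: [0.5824, -0.1844, 0.101]
tcp_rot: [-0.001, 3.141, -0.0]
wrist_force: [0.2, 0.5, 0.1]
width: 0.379
grip_force: 40.0
time: 7.65
tool_pos: [0.6016, -0.0908, 0.1007]
tcp_rot: [0.083, 3.14, -0.0]
wrist_force: [0.3, -0.2, -0.7]
width: 0.383
grip_force: 40.1
turn -0.0 then shift [-4.1  6.5 94.7] | pos [ 0.6016 -0.0908  0.1007] yaw 87.0 tilt [ 0. -0.] w 32.7 g 40.1 t 7.7
```

```bash
python3 -m inch '[-4,6,25,0,0,0,25, 0,0,25,0,0,0,25, 0,0,22,0,0,0,25, 0,0,14,0,0,0,25, 0,0,5,0,0,0,25, 0,0,0,0,0,0,25, 0,0,0,0,0,0,25, 0,0,0,0,0,0,25]'
python3 to.py .606 -.0845 .006 87
python3 -m inch '[0,0,2,0,0,0,25, 0,0,0,0,0,0,25, 0,0,0,0,0,0,25, 0,0,0,0,0,0,25, 0,0,0,0,0,0,25, 0,0,0,0,0,0,25, 0,0,0,0,0,0,25, 0,0,0,0,0,0,25]'
```

```text
time: 8.45
tool_pos: [0.6073, -0.0843, 0.0112]
tcp_rot: [0.081, 3.138, -0.001]
wrist_force: [-0.2, 0.8, -1.0]
width: 0.378
grip_force: 40.1
turn 0.0 then shift [ 1.2 -0.3  5.2] | pos [ 0.6073 -0.0843  0.0112] yaw 87.0 tilt [ 0.003 -0.   ] w 32.3 g 40.1 t 8.4
time: 9.25
tool_pos: [0.6059, -0.0839, 0.0077]
tcp_rot: [-0.081, -3.141, 0.0]
wrist_force: [-0.4, -1.7, -0.9]
width: 0.385
grip_force: 40.1
```

```bash
python3 -m inch '[0,0,2,0,0,0,25, 0,0,0.5,0,0,0,25, 0,0,0,0,0,0,25, 0,0,0,0,0,0,25, 0,0,0,0,0,0,60, 0,0,0,0,0,0,60, 0,0,0,0,0,0,60, 0,0,-10,0,0,0,60]'
python3 -m inch '[0,0,-20,0,0,0,60, 0,0,-30,0,0,0,60, 0,0,-30,0,0,0,60, 0,0,-20,0,0,0,60, 0,0,0,0,0,0,60, 0,0,0,0,0,0,60, 0,0,0,0,0,0,60, 0,0,0,0,0,0,60]'
python3 to.py .4276 -.0693 .1 87
python3 - <<'E'
from h import *
snap('side','s6.png',(220,170,440,300),3.5)
E
```

```text
time: 10.05
tool_pos: [0.6039, -0.0836, 0.0135]
tcp_rot: [-0.081, -3.136, -0.001]
wrist_force: [0.9, 0.2, -0.3]
width: 0.7
grip_force: 0.0
time: 10.85
tool_pos: [0.6045, -0.0837, 0.1132]
tcp_rot: [-0.081, -3.137, -0.001]
wrist_force: [-0.2, 1.0, 0.2]
width: 0.701
grip_force: 0.0
turn 0.1 then shift [177.4   5.1  13.2] | pos [ 0.6045 -0.0837  0.1132] yaw 87.1 tilt [-0.003  0.001] w 59.9 g 0.0 t 10.8
```

View pics/s6.png

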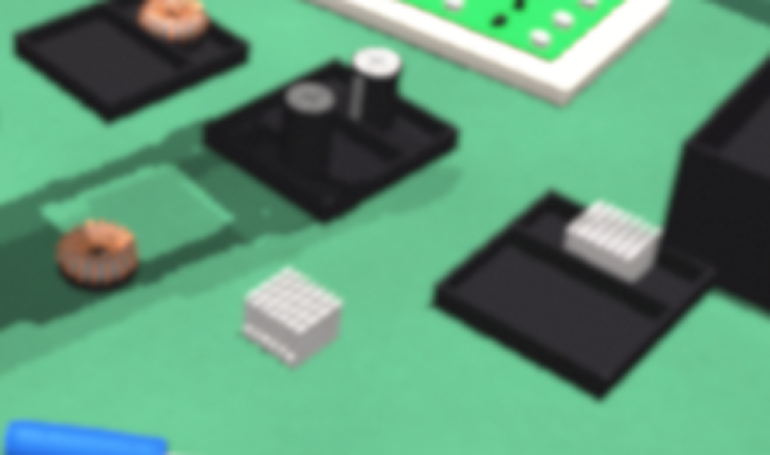

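Capacitor stands upright in its bay (top at crop (310,97)); choke top at crop (97,247), heat sink top at (293,298).

Run:
```python
from h import *
from scipy.optimize import least_squares
def pr(c,q):
    p=viewer.camera_params(c);v=p['world_to_cam']@np.r_[q,1];v=p['K']@v[:3];return (v[:2]/v[2])
f=lambda a:np.r_[pr('side',[a[0],-.352-a[2],a[1]])-[377.2,302.2],pr('side',[a[0],-.352+a[2],a[1]])-[357.4,289.8]]
r=least_squares(f,[.45,.04,.02],x_scale=.01);print('strip x,z,halfsep',r.x,r.fun.round(1))
print('choke',px('side',247.4,240.3,.022),'hs',px('side',303.4,254.8,.028))
```

```text
strip x,z,halfsep [0.45713167 0.04220511 0.02105266] [-0.1  0.2  0.1 -0.2]
choke [ 0.42239177 -0.0749001   0.022     ] hs [ 0.46963594 -0.19074442  0.028     ]
```

```bash
python3 -m inch '[36,2,0,0,0,0,78, 36,2,0,0,0,0,78, 36,2,0,0,0,0,78, 36,0,0,0,0,0,78, 35,0,0,0,0,0,78, 0,0,30,0,0,0,78, 0,0,35,0,0,0,78, 0,0,35,0,0,0,78]'
python3 -m inch '[0,0,15,0,0,0,78, 0,0,10,0,0,0,78, 0,0,6,0,0,0,78, 0,0,0,0,0,0,78, 0,0,0,0,0,0,78, 0,0,0,0,0,0,78, 0,0,0,0,0,0,78, 0,0,0,0,0,0,78]'
python3 to.py .4265 -.07 -.022 87
python3 - <<'E'
from h import *
snap('side','s7.png',(200,190,300,270),6)
E
```

```text
time: 11.7
tool_pos: [0.4274, -0.0688, 0.0144]
tcp_rot: [0.081, 3.139, -0.0]
wrist_force: [-0.1, -1.4, -0.1]
width: 0.909
grip_force: 0.0
time: 12.5
tool_pos: [0.428, -0.0689, -0.0152]
tcp_rot: [0.081, 3.139, -0.0]
wrist_force: [-0.1, -1.0, -0.2]
width: 0.913
grip_force: 0.0
turn 0.1 then shift [ 1.5 -1.2  6.8] | pos [ 0.428  -0.0689 -0.0152] yaw 87.1 tilt [ 0.001 -0.   ] w 77.9 g 0.0 t 12.5
```

View pics/s7.png

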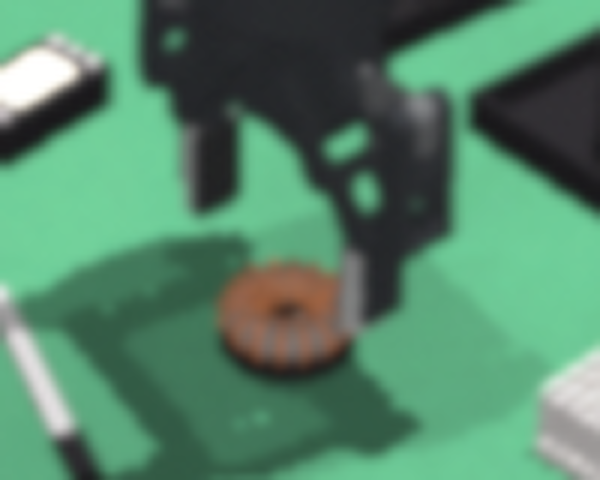

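The tips are still ~11 mm above the choke top (tips at crop (200,212) and (365,330); choke top at (285,300)), and centred on it. Going lower.

```bash
python3 -m inch '[1,-1,8,0,0,0,78, 0,0,8,0,0,0,78, 0,0,2,0,0,0,78, 0,0,0,0,0,0,78, 0,0,0,0,0,0,40, 0,0,0,0,0,0,40, 0,0,0,0,0,0,40, 0,0,0,0,0,0,40]' 40
python3 -m inch '[0,0,0,0,0,0,40, 0,0,0,0,0,0,40, 0,0,0,0,0,0,40, 0,0,0,0,0,0,40, 0,0,0,0,0,0,40, 0,0,0,0,0,0,40, 0,0,0,0,0,0,40, 0,0,0,0,0,0,40]'
python3 to.py .4265 -.07 -.022 87
```

```text
time: 13.35
tool_pos: [0.427, -0.0698, -0.0333]
tcp_rot: [0.081, 3.139, -0.0]
wrist_force: [-0.3, 0.4, 1.9]
width: 0.569
grip_force: 41.3
time: 14.15
tool_pos: [0.427, -0.0698, -0.0334]
tcp_rot: [0.081, 3.14, -0.0]
wrist_force: [0.1, 0.2, 5.3]
width: 0.57
grip_force: 41.6
turn 0.1 then shift [  0.5  -0.2 -11.4] | pos [ 0.427  -0.0698 -0.0334] yaw 87.1 tilt [ 0.001 -0.   ] w 48.7 g 41.6 t 14.2
```

```bash
python3 -m inch '[0,0,-20,0,0,0,40, 0,0,-40,0,0,0,40, 0,0,-30,0,0,0,40, -30,33,0,0,0,0,40, -30,33,0,0,0,0,40, -30,33,0,0,0,0,40, -29,33,0,0,0,0,40, -29,33,0,0,0,2,40]'
python3 -m inch '[0,0,0,0,0,0,40, 0,0,0,0,0,0,40, 0,0,20,0,0,0,40, 0,0,30,0,0,0,40, 0,0,20,0,0,0,40, 0,0,10,0,0,0,40, 0,0,0,0,0,0,40, 0,0,0,0,0,0,40]'
python3 to.py .5829 .0869 -.030 85
```

```text
time: 14.95
tool_pos: [0.5827, 0.0888, 0.0551]
tcp_rot: [-0.136, -3.137, 0.001]
wrist_force: [0.5, -1.2, -1.3]
width: 0.567
grip_force: 41.7
time: 15.75
tool_pos: [0.5826, 0.0869, -0.0233]
tcp_rot: [0.137, 3.138, -0.0]
wrist_force: [0.0, -0.6, -1.9]
width: 0.566
grip_force: 41.7
turn 0.0 then shift [-0.3  0.   6.7] | pos [ 0.5826  0.0869 -0.0233] yaw 85.0 tilt [ 0. -0.] w 48.4 g 41.7 t 15.8
```

```bash
python3 -m inch '[0,0,4,0,0,0,40, 0,0,2,0,0,0,40, 0,0,0,0,0,0,40, 0,0,0,0,0,0,40, 0,0,0,0,0,0,64, 0,0,0,0,0,0,64, 0,0,0,0,0,0,64, 0,0,-10,0,0,0,64]'
python3 -m inch '[0,0,-40,0,0,0,64, 0,0,-40,0,0,0,64, 0,0,-20,0,0,0,64, 24,-40,0,0,0,0,64, 24,-40,0,0,0,0,64, 24,-40,0,0,0,0,64, 24,-40,0,0,0,0,64, 0,-40,0,0,0,0,64]'
python3 -m inch '[0,-40,0,0,0,-5,64, 0,0,0,0,0,0,64, 0,0,0,0,0,0,64, 0,0,0,0,0,0,64, 0,0,0,0,0,0,64, 0,0,0,0,0,0,64, 0,0,0,0,0,0,64, 0,0,0,0,0,0,64]'
python3 to.py .4675 -.1935 -.026 90.7
python3 - <<'E'
from h import *
snap('side','s8.png',(200,150,320,290),4)
E
```

```text
time: 16.55
tool_pos: [0.5811, 0.0873, -0.0209]
tcp_rot: [-0.135, -3.136, 0.001]
wrist_force: [-0.3, 0.4, 0.4]
width: 0.752
grip_force: 0.0
time: 17.35
tool_pos: [0.4663, -0.104, 0.0804]
tcp_rot: [-0.135, -3.137, -0.001]
wrist_force: [0.7, 0.2, -0.2]
width: 0.748
grip_force: 0.0
time: 18.15
tool_pos: [0.4665, -0.1428, 0.0801]
tcp_rot: [0.003, -3.141, -0.0]
wrist_force: [-0.5, 0.3, 0.0]
width: 0.75
grip_force: 0.0
turn -0.6 then shift [ -0.4 -50.7 106.1] | pos [ 0.4665 -0.1428  0.0801] yaw 90.1 tilt [-0.  0.] w 64.1 g 0.0 t 18.1
```

View pics/s8.png

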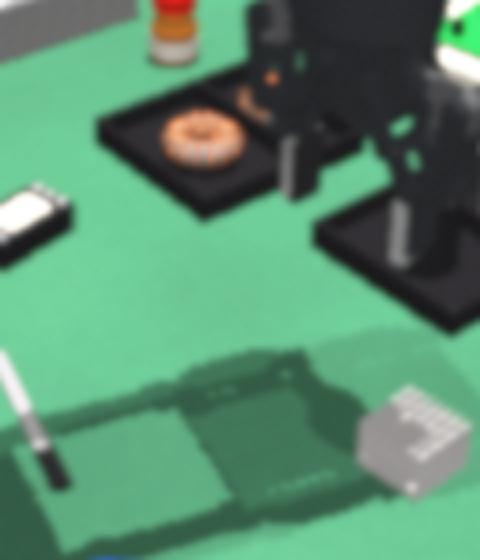

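Choke lies flat in its bay (crop (203,137)). Now the heat sink.

```bash
python3 -m inch '[0,-40,0,0,0,-0.6,74, 0,-11,0,0,0,0,74, 0,0,0,0,0,0,74, 0,0,35,0,0,0,74, 0,0,30,0,0,0,74, 0,0,25,0,0,0,74, 0,0,12,0,0,0,74, 0,0,5,0,0,0,74]'
python3 -m inch '[0,0,0,0,0,0,74, 0,0,0,0,0,0,74, 0,0,0,0,0,0,30, 0,0,0,0,0,0,30, 0,0,0,0,0,0,30, 0,0,0,0,0,0,30, 0,0,0,0,0,0,30, 0,0,0,0,0,0,30]' 40
python3 to.py .5942 -.287 .06 92.8
```

```text
time: 19.0
tool_pos: [0.4653, -0.1932, -0.0282]
tcp_rot: [0.018, -3.139, -0.002]
wrist_force: [-0.0, 0.6, 0.7]
width: 0.863
grip_force: 0.0
time: 19.8
tool_pos: [0.4676, -0.1949, -0.0257]
tcp_rot: [-0.018, 3.14, -0.001]
wrist_force: [-0.3, 0.8, 6.3]
width: 0.459
grip_force: 41.9
turn -2.2 then shift [-121.9  -98.2  -85.7] | pos [ 0.4676 -0.1949 -0.0257] yaw 90.6 tilt [ 0.002 -0.001] w 39.2 g 41.9 t 19.8
```

```bash
python3 -m inch '[0,0,-20,0,0,0,30, 0,0,-40,0,0,0,30, 0,0,-30,0,0,-2.2,30, -24,-20,0,0,0,0,30, -24,-20,0,0,0,0,30, -24,-20,0,0,0,0,30, -25,-19,0,0,0,0,30, -25,-19,0,0,0,0,30]'
python3 -m inch '[0,0,0,0,0,0,30, 0,0,0,0,0,0,30, 0,0,25,0,0,0,30, 0,0,30,0,0,0,30, 0,0,18,0,0,0,30, 0,0,8,0,0,0,30, 0,0,0,0,0,0,30, 0,0,0,0,0,0,30]'
python3 to.py .5942 -.287 -.0227 92.8
```

```text
time: 20.6
tool_pos: [0.5937, -0.2867, 0.0627]
tcp_rot: [0.078, -3.14, -0.001]
wrist_force: [0.5, -0.1, -0.7]
width: 0.458
grip_force: 41.1
time: 21.4
tool_pos: [0.5938, -0.2864, -0.0169]
tcp_rot: [-0.078, 3.14, -0.001]
wrist_force: [0.5, -0.6, -1.1]
width: 0.454
grip_force: 41.1
turn 0.1 then shift [-0.4 -0.6  5.8] | pos [ 0.5938 -0.2864 -0.0169] yaw 92.9 tilt [ 0.001 -0.001] w 38.8 g 41.1 t 21.4
```

```bash
python3 -m inch '[0,0,5,0,0,0,30, 0,0,0,0,0,0,30, 0,0,0,0,0,0,30, 0,0,0,0,0,0,60, 0,0,0,0,0,0,60, 0,0,0,0,0,0,60, 0,0,-20,0,0,0,60, 0,0,-40,0,0,0,60]'
python3 -m inch '[0,0,-40,0,0,0,60, 0,0,-15,0,0,0,60, 0,43,0,0,0,0,60, 0,43,0,0,0,0,60, 0,43,0,0,0,0,60, 0,43,0,0,0,0,60, 0,43,0,0,0,0,60, 0,43,0,0,0,0,60]'
python3 -m inch '[1,43,0,0,0,0,60, 1,43,0,0,0,0,60, 1,43,0,0,0,0,60, 1,43,0,0,0,0,60, 2,43,0,0,0,0,60, 2,43,0,0,0,0,60, 2,43,0,0,0,0,60, 1,43,0,0,0,0,60]'
python3 -m inch '[0,0,0,0,0,8.5,60, 0,0,0,0,0,8.5,60, 0,0,0,0,0,8.5,60, 0,0,0,0,0,8.5,60, 0,0,0,0,0,8.5,60, 0,0,0,0,0,8.5,60, 0,0,0,0,0,8.5,60, 0,0,0,0,0,8.5,60]'
python3 -m inch '[0,0,0,0,0,8.5,60, 0,0,0,0,0,8.5,60, 0,0,0,0,0,8.5,60, 0,0,0,0,0,6.2,60, 0,0,0,0,0,0,60, 0,0,0,0,0,0,60, 0,0,0,0,0,0,60, 0,0,0,0,0,0,60]'
python3 to.py .5537 .3177 .05 -6.8
python3 - <<'E'
from h import *
a=viewer.read_camera('side')[:,:,::-1];b=viewer.read_camera('top')[:,:,::-1]
o=np.zeros((600,800,3),np.uint8)
o[:,:400]=cv2.resize(a[100:250,130:230],(400,600));o[:300,400:]=cv2.resize(b[110:230,80:240],(400,300))
o[300:600,400:]=cv2.resize(a[200:290,320:440],(400,300));cv2.imwrite('pics/c1.png',o)
E
```

```text
time: 22.2
tool_pos: [0.5896, -0.2843, 0.0334]
tcp_rot: [0.078, -3.133, -0.007]
wrist_force: [1.1, -0.1, -0.3]
width: 0.697
grip_force: 0.0
time: 23.0
tool_pos: [0.5797, -0.0268, 0.0917]
tcp_rot: [0.078, -3.14, -0.0]
wrist_force: [0.3, 0.7, -0.3]
width: 0.703
grip_force: 0.0
time: 23.8
tool_pos: [0.5515, 0.3161, 0.0916]
tcp_rot: [0.078, -3.14, 0.001]
wrist_force: [0.1, -0.1, -0.6]
width: 0.699
grip_force: 0.0
time: 24.6
tool_pos: [0.5518, 0.3143, 0.0914]
tcp_rot: [-1.699, -2.642, 0.001]
wrist_force: [0.6, -0.0, 0.6]
width: 0.7
grip_force: 0.0
time: 25.4
tool_pos: [0.5522, 0.3145, 0.092]
tcp_rot: [-2.349, -2.086, 0.0]
wrist_force: [0.6, -0.3, 0.6]
width: 0.702
grip_force: 0.0
turn 0.0 then shift [ 3.3  1.1 42. ] | pos [0.5522 0.3145 0.092 ] yaw -6.8 tilt [-0. -0.] w 60.0 g 0.0 t 25.4
```

View pics/c1.png

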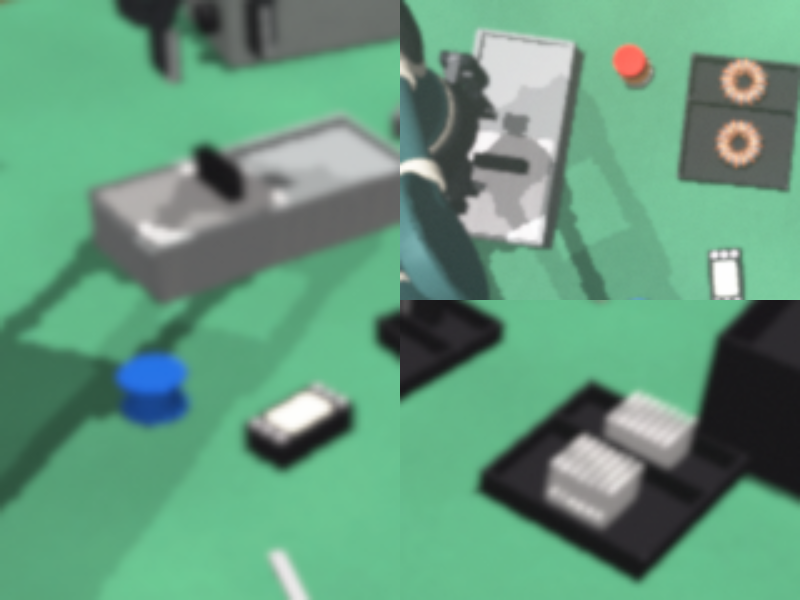

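Heat sink stands flat in its bay (lower-right panel), and the gripper is above the rib (left panel, rib at (218,172)). Descending on the rib.

```bash
python3 -m inch '[3,1,20,0,0,0,60, 0,0,20,0,0,0,60, 0,0,20,0,0,0,60, 0,0,12,0,0,0,60, 0,0,7,0,0,0,60, 0,0,0,0,0,0,60, 0,0,0,0,0,0,60, 0,0,0,0,0,0,60]'
python3 -m inch '[0,0,0,0,0,0,8, 0,0,0,0,0,0,8, 0,0,0,0,0,0,8, 0,0,0,0,0,0,8, 0,0,0,0,0,0,8, 0,0,0,0,0,0,8, 0,0,0,0,0,0,8, 0,0,0,0,0,0,8]' 40
python3 to.py .5537 .3177 .011 -6.8
```

```text
time: 26.3
tool_pos: [0.5547, 0.3179, 0.0145]
tcp_rot: [2.35, 2.085, 0.003]
wrist_force: [-0.3, 0.7, 0.4]
width: 0.699
grip_force: 0.0
time: 27.1
tool_pos: [0.5539, 0.3175, 0.0137]
tcp_rot: [2.35, 2.085, 0.001]
wrist_force: [-0.4, -0.4, 5.6]
width: 0.147
grip_force: 41.8
turn -0.1 then shift [ 0.2 -0.2  2.7] | pos [0.5539 0.3175 0.0137] yaw -6.9 tilt [0. 0.] w 12.5 g 41.8 t 27.1
```

```bash
python3 -m inch '[0,5,0,0,0,0,8, 0,12,0,0,0,0,8, 0,14,0,0,0,0,8, 0,14,0,0,0,0,8, 0,14,0,0,0,0,8, 0,14,0,0,0,0,8, 0,12,0,0,0,0,8, 0,6,0,0,0,0,8]'
python3 -m inch '[0,2,0,0,0,0,8, 0,1,0,0,0,0,8, 0,1,0,0,0,0,8, 0,0,0,0,0,0,8, 0,0,0,0,0,0,8, 0,0,0,0,0,0,8, 0,0,0,0,0,0,8, 0,0,0,0,0,0,8]'
python3 to.py .6491 .3060 .0137 -6.8
```

```text
time: 27.9
tool_pos: [0.6451, 0.3064, 0.0137]
tcp_rot: [2.35, 2.084, 0.001]
wrist_force: [-2.3, -1.5, 6.8]
width: 0.155
grip_force: 41.9
time: 28.7
tool_pos: [0.6478, 0.3061, 0.0137]
tcp_rot: [2.35, 2.085, -0.0]
wrist_force: [-1.7, -1.2, 7.8]
width: 0.153
grip_force: 41.8
turn -0.0 then shift [0.1 1.3 0. ] | pos [0.6478 0.3061 0.0137] yaw -6.8 tilt [-0. -0.] w 13.1 g 41.8 t 28.7
```

```bash
python3 -m inch '[0,1,0,0,0,0,8, 0,1,0,0,0,0,8, 0,0,0,0,0,0,8, 0,0,0,0,0,0,8, 0,0,0,0,0,0,8, 0,0,0,0,0,0,8, 0,0,0,0,0,0,8, 0,0,0,0,0,0,8]'
python3 -m inch '[0,1,0,0,0,0,8, 0,1,0,0,0,0,8, 0,0,0,0,0,0,8, 0,0,0,0,0,0,8, 0,0,0,0,0,0,8, 0,0,0,0,0,0,8, 0,0,0,0,0,0,8, 0,0,0,0,0,0,8]'
python3 to.py .4444 .0955 .08 94.6
```

```text
time: 29.5
tool_pos: [0.6478, 0.306, 0.0136]
tcp_rot: [-2.348, -2.083, 0.005]
wrist_force: [-7.1, -0.9, 9.7]
width: 0.15
grip_force: 42.3
time: 30.3
tool_pos: [0.6477, 0.306, 0.0136]
tcp_rot: [-2.347, -2.082, 0.01]
wrist_force: [-12.1, 0.0, 13.0]
width: 0.152
grip_force: 42.7
turn -101.4 then shift [ 219.5 -193.5  -66.4] | pos [0.6477 0.306  0.0136] yaw -6.8 tilt [-0.008 -0.001] w 13.0 g 42.7 t 30.3
```

Cover hit its open stop after ~95 mm of travel. Releasing and fetching the module.

```bash
python3 -m inch '[0,-1,0,0,0,0,50, 0,0,0,0,0,0,50, 0,0,0,0,0,0,50, 0,0,0,0,0,0,50, 0,0,-20,0,0,0,50, 0,0,-30,0,0,0,60, 0,0,-30,0,0,0,60, 0,0,-5,0,0,0,60]'
python3 -m inch '[0,0,0,0,0,-8.5,60, 0,0,0,0,0,-8.5,60, 0,0,0,0,0,-8.5,60, 0,0,0,0,0,-8.5,60, 0,0,0,0,0,-8.5,60, 0,0,0,0,0,-8.5,60, 0,0,0,0,0,-8.5,60, 0,0,0,0,0,-8.5,60]'
python3 -m inch '[0,0,0,0,0,-8.5,60, 0,0,0,0,0,-8.5,60, 0,0,0,0,0,-8.5,60, 0,0,0,0,0,-7.9,60, 44,-38,0,0,0,0,60, 44,-38,0,0,0,0,60, 44,-38,0,0,0,0,60, 44,-38,0,0,0,0,60]'
python3 -m inch '[43,-38,0,0,0,0,60, 0,0,0,0,0,0,60, 0,0,0,0,0,0,60, 0,0,0,0,0,0,60, 0,0,0,0,0,0,60, 0,0,0,0,0,0,60, 0,0,0,0,0,0,60, 0,0,0,0,0,0,60]'
python3 to.py .4444 .0955 -.028 94.6
```

```text
time: 31.1
tool_pos: [0.6544, 0.307, 0.1033]
tcp_rot: [2.348, 2.083, 0.012]
wrist_force: [1.1, 0.7, 0.5]
width: 0.703
grip_force: 0.0
time: 31.9
tool_pos: [0.6505, 0.3053, 0.0966]
tcp_rot: [-0.773, -3.044, 0.002]
wrist_force: [-0.3, -0.2, 0.3]
width: 0.702
grip_force: 0.0
time: 32.7
tool_pos: [0.5085, 0.162, 0.0967]
tcp_rot: [0.125, -3.138, 0.001]
wrist_force: [-0.0, -0.3, -0.7]
width: 0.707
grip_force: 0.0
time: 33.5
tool_pos: [0.476, 0.1278, 0.0981]
tcp_rot: [0.126, -3.139, 0.0]
wrist_force: [0.3, 0.8, 0.5]
width: 0.701
grip_force: 0.0
turn -0.0 then shift [ 34.1 -29.7 126.1] | pos [0.476  0.1278 0.0981] yaw 94.6 tilt [-0. -0.] w 59.9 g 0.0 t 33.5
```

```bash
python3 -m inch '[17,-15,0,0,0,0,66, 17,-15,0,0,0,0,66, 0,0,30,0,0,0,66, 0,0,30,0,0,0,66, 0,0,30,0,0,0,66, 0,0,22,0,0,0,66, 0,0,10,0,0,0,66, 0,0,4,0,0,0,66]'
python3 -m inch '[0,0,0,0,0,0,66, 0,0,0,0,0,0,66, 0,0,0,0,0,0,25, 0,0,0,0,0,0,25, 0,0,0,0,0,0,25, 0,0,0,0,0,0,25, 0,0,0,0,0,0,25, 0,0,0,0,0,0,25]' 40
python3 to.py .5312 .3197 .08 83.2
```

```text
time: 34.3
tool_pos: [0.4434, 0.0947, -0.0288]
tcp_rot: [0.125, -3.137, 0.0]
wrist_force: [0.4, 0.3, -0.3]
width: 0.773
grip_force: 0.0
time: 35.1
tool_pos: [0.4453, 0.095, -0.0267]
tcp_rot: [-0.125, 3.137, 0.0]
wrist_force: [-0.6, -1.0, 5.9]
width: 0.38
grip_force: 40.1
turn 11.4 then shift [ -58.7  233.3 -106.7] | pos [ 0.4453  0.095  -0.0267] yaw 94.6 tilt [0.002 0.   ] w 32.5 g 40.1 t 35.1
```

```bash
python3 -m inch '[0,0,-20,0,0,0,25, 0,0,-40,0,0,0,25, 0,0,-40,0,0,5.7,25, 0,0,0,0,0,5.7,25, -12,46,0,0,0,0,25, -12,46,0,0,0,0,25, -12,46,0,0,0,0,25, -11,46,0,0,0,0,25]'
python3 -m inch '[-11,46,0,0,0,0,25, 0,3,0,0,0,0,25, 0,0,0,0,0,0,25, 0,0,0,0,0,0,25, 0,0,0,0,0,0,25, 0,0,0,0,0,0,25, 0,0,0,0,0,0,25, 0,0,0,0,0,0,25]'
python3 to.py .5312 .3197 -.0227 83.2
python3 - <<'E'
from h import *
a=viewer.read_camera('side')[:,:,::-1];b=viewer.read_camera('top')[:,:,::-1]
o=np.zeros((600,800,3),np.uint8)
o[:,:400]=cv2.resize(a[60:210,140:240],(400,600));o[:300,400:]=cv2.resize(b[110:230,80:240],(400,300))
cv2.imwrite('pics/c2.png',o)
E
```

```text
time: 35.9
tool_pos: [0.5133, 0.2735, 0.0722]
tcp_rot: [0.188, 3.136, -0.0]
wrist_force: [0.3, -0.3, -0.6]
width: 0.377
grip_force: 40.2
time: 36.7
tool_pos: [0.5296, 0.3187, 0.0724]
tcp_rot: [0.189, 3.136, 0.0]
wrist_force: [0.2, 0.1, -0.1]
width: 0.384
grip_force: 40.2
turn -0.1 then shift [-1.4  1.2 95.1] | pos [0.5296 0.3187 0.0724] yaw 83.1 tilt [0. 0.] w 32.8 g 40.2 t 36.7
```

View pics/c2.png

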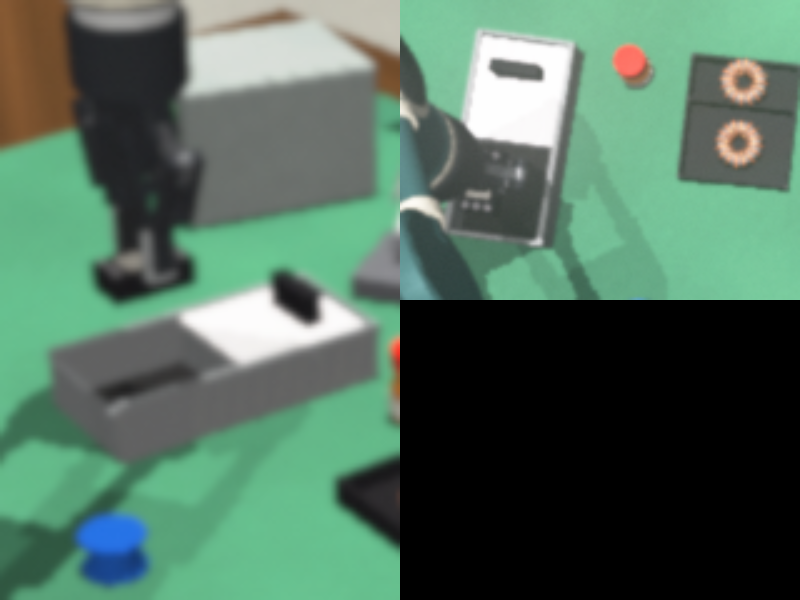

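Cover is fully open and the module hangs level over the bay. Lowering it.

```bash
python3 -m inch '[-1,1,20,0,0,0,25, 0,0,22,0,0,0,25, 0,0,20,0,0,0,25, 0,0,14,0,0,0,25, 0,0,8,0,0,0,25, 0,0,4,0,0,0,25, 0,0,0,0,0,0,25, 0,0,0,0,0,0,25]'
python3 to.py .5312 .3197 -.0227 83.2
```

```text
time: 37.6
tool_pos: [0.5314, 0.3205, -0.0149]
tcp_rot: [0.187, 3.135, 0.001]
wrist_force: [1.2, -0.3, 0.0]
width: 0.384
grip_force: 40.2
turn -0.0 then shift [ 0.1 -0.9  7.8] | pos [ 0.5314  0.3205 -0.0149] yaw 83.2 tilt [0.001 0.001] w 32.8 g 40.2 t 37.6
```

```bash
python3 -m inch '[0,0,4,0,0,0,25, 0,0,2.5,0,0,0,25, 0,0,0,0,0,0,25, 0,0,0,0,0,0,25, 0,0,0,0,0,0,25, 0,0,0,0,0,0,25, 0,0,0,0,0,0,25, 0,0,0,0,0,0,25]'
python3 -m inch '[0,0,0,0,0,0,46, 0,0,0,0,0,0,46, 0,0,0,0,0,0,46, 0,0,0,0,0,0,46, 0,0,-15,0,0,0,46, 0,0,-30,0,0,0,46, 0,0,-40,0,0,0,46, 0,0,-35,0,0,0,46]'
python3 -m inch '[-30,-3,0,0,0,8.5,50, 0,0,0,0,0,8.5,50, 0,0,0,0,0,8.5,50, 0,0,0,0,0,8.5,50, 0,0,0,0,0,8.5,50, 0,0,0,0,0,8.5,50, 0,0,0,0,0,8.5,50, 0,0,0,0,0,8.5,50]'
python3 -m inch '[0,0,0,0,0,8.5,50, 0,0,0,0,0,8.5,50, 0,0,0,0,0,5,50, 0,44,0,0,0,0,50, 0,44,0,0,0,0,50, 0,0,0,0,0,0,50, 0,0,0,0,0,0,50, 0,0,0,0,0,0,50]'
python3 to.py .6478 .3061 .0137 -6.8
python3 - <<'E'
from h import *
a=viewer.read_camera('side')[:,:,::-1];b=viewer.read_camera('top')[:,:,::-1]
o=np.zeros((600,800,3),np.uint8)
o[:,:400]=cv2.resize(a[60:210,140:240],(400,600));o[:300,400:]=cv2.resize(b[110:230,80:240],(400,300))
cv2.imwrite('pics/c3.png',o)
E
```

```text
time: 38.4
tool_pos: [0.5308, 0.3201, -0.0222]
tcp_rot: [0.188, 3.136, 0.0]
wrist_force: [0.5, 0.0, -0.7]
width: 0.385
grip_force: 40.2
time: 39.2
tool_pos: [0.531, 0.3203, 0.1004]
tcp_rot: [0.188, 3.135, 0.001]
wrist_force: [0.4, -0.4, 0.4]
width: 0.537
grip_force: 0.0
time: 40.0
tool_pos: [0.5604, 0.3137, 0.0991]
tcp_rot: [1.916, 2.489, 0.002]
wrist_force: [1.6, 0.2, -0.8]
width: 0.587
grip_force: 0.0
time: 40.8
tool_pos: [0.6466, 0.3031, 0.098]
tcp_rot: [-2.35, -2.085, 0.001]
wrist_force: [-1.0, 0.0, 0.5]
width: 0.585
grip_force: 0.0
turn -0.0 then shift [ 3.1  0.8 84.3] | pos [0.6466 0.3031 0.098 ] yaw -6.8 tilt [-0.001 -0.   ] w 49.9 g 0.0 t 40.8
```

View pics/c3.png

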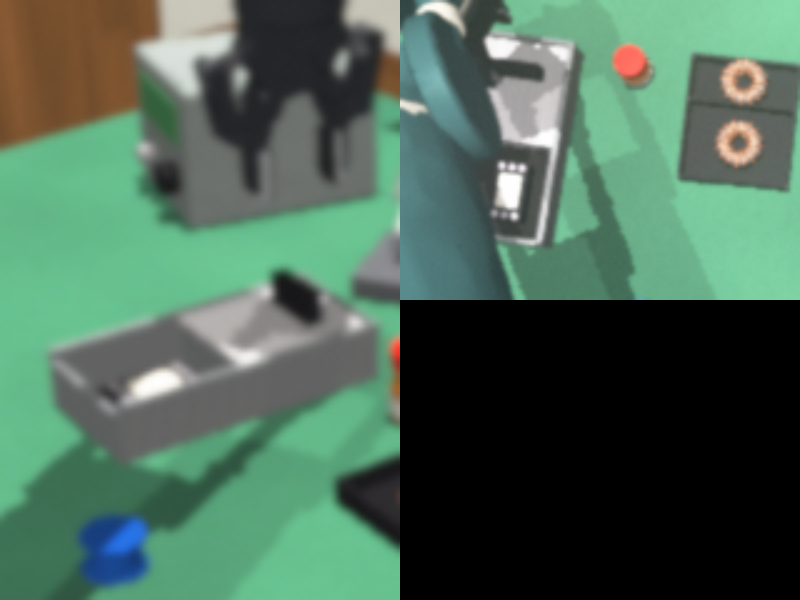

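Module lies flat, label up, in the bay (top panel (510,190)). Gripping the rib and closing the cover.

```bash
python3 -m inch '[3,1,20,0,0,0,50, 0,0,20,0,0,0,50, 0,0,20,0,0,0,50, 0,0,14,0,0,0,50, 0,0,6,0,0,0,50, 0,0,4,0,0,0,50, 0,0,0,0,0,0,50, 0,0,0,0,0,0,50]'
python3 -m inch '[0,0,0,0,0,0,8, 0,0,0,0,0,0,8, 0,0,0,0,0,0,8, 0,0,0,0,0,0,8, 0,0,0,0,0,0,8, 0,0,0,0,0,0,8, 0,0,0,0,0,0,8, 0,0,0,0,0,0,8]' 40
python3 -m inch '[0,-5,0,0,0,0,8, 0,-12,0,0,0,0,8, 0,-14,0,0,0,0,8, 0,-14,0,0,0,0,8, 0,-14,0,0,0,0,8, 0,-14,0,0,0,0,8, 0,-12,0,0,0,0,8, 0,-7,0,0,0,0,8]'
python3 -m inch '[0,-3,0,0,0,0,8, 0,-2,0,0,0,0,8, 0,-1,0,0,0,0,8, 0,0,0,0,0,0,8, 0,0,0,0,0,0,8, 0,0,0,0,0,0,8, 0,0,0,0,0,0,8, 0,0,0,0,0,0,8]'
python3 to.py .5485 .3179 .0137 -6.8
```

```text
time: 41.7
tool_pos: [0.6496, 0.3063, 0.0148]
tcp_rot: [2.35, 2.085, 0.003]
wrist_force: [-0.2, -0.3, 0.1]
width: 0.585
grip_force: 0.0
time: 42.5
tool_pos: [0.6478, 0.3063, 0.0147]
tcp_rot: [-2.349, -2.084, 0.002]
wrist_force: [-3.9, 0.8, 5.1]
width: 0.15
grip_force: 40.4
time: 43.3
tool_pos: [0.5561, 0.3174, 0.0146]
tcp_rot: [2.349, 2.086, 0.002]
wrist_force: [2.2, -0.4, 5.4]
width: 0.15
grip_force: 40.5
time: 44.1
tool_pos: [0.5507, 0.3181, 0.0146]
tcp_rot: [-2.35, -2.085, -0.001]
wrist_force: [1.2, 0.1, 7.4]
width: 0.148
grip_force: 40.7
turn -0.0 then shift [-0.5 -2.1  0.9] | pos [0.5507 0.3181 0.0146] yaw -6.8 tilt [0.    0.001] w 12.7 g 40.7 t 44.1
```

```bash
python3 -m inch '[0,-1,0,0,0,0,8, 0,-1,0,0,0,0,8, 0,-1,0,0,0,0,8, 0,0,0,0,0,0,8, 0,0,0,0,0,0,8, 0,0,0,0,0,0,8, 0,0,0,0,0,0,8, 0,0,0,0,0,0,8]'
python3 -m inch '[0,-1,0,0,0,0,8, 0,-1,0,0,0,0,8, 0,0,0,0,0,0,8, 0,0,0,0,0,0,8, 0,0,0,0,0,0,8, 0,0,0,0,0,0,8, 0,0,0,0,0,0,8, 0,0,0,0,0,0,8]'
```

```text
time: 44.9
tool_pos: [0.5486, 0.3184, 0.0146]
tcp_rot: [2.35, 2.085, 0.002]
wrist_force: [1.7, -0.2, 6.7]
width: 0.153
grip_force: 40.6
time: 45.7
tool_pos: [0.5486, 0.3184, 0.0147]
tcp_rot: [2.348, 2.084, 0.007]
wrist_force: [7.4, -1.7, 3.8]
width: 0.152
grip_force: 40.2
```

```bash
python3 -m inch '[0,1,0,0,0,0,40, 0,0,0,0,0,0,40, 0,0,0,0,0,0,40, 0,0,-20,0,0,0,40, 0,0,-40,0,0,0,40, 0,0,-40,0,0,0,40, 0,0,-40,0,0,0,40, 0,0,0,0,0,0,40]'
python3 -m inch '[-49,0,0,0,0,0,40, -49,0,0,0,0,0,40, -49,0,0,0,0,0,40, -49,0,0,0,0,0,40, 0,0,0,0,0,0,40, 0,0,0,0,0,0,40, 0,0,0,0,0,0,40, 0,0,0,0,0,0,40]'
python3 - <<'E'
from h import *
snap('top','t9.png',(80,90,400,270),2.4)
E
```

```text
time: 46.5
tool_pos: [0.5511, 0.3205, 0.161]
tcp_rot: [2.348, 2.084, 0.017]
wrist_force: [0.1, 0.5, 1.0]
width: 0.466
grip_force: 0.0
time: 47.3
tool_pos: [0.5241, 0.1248, 0.1533]
tcp_rot: [-2.348, -2.086, 0.0]
wrist_force: [-0.4, 0.3, -1.1]
width: 0.467
grip_force: 0.0
```

View pics/t9.png

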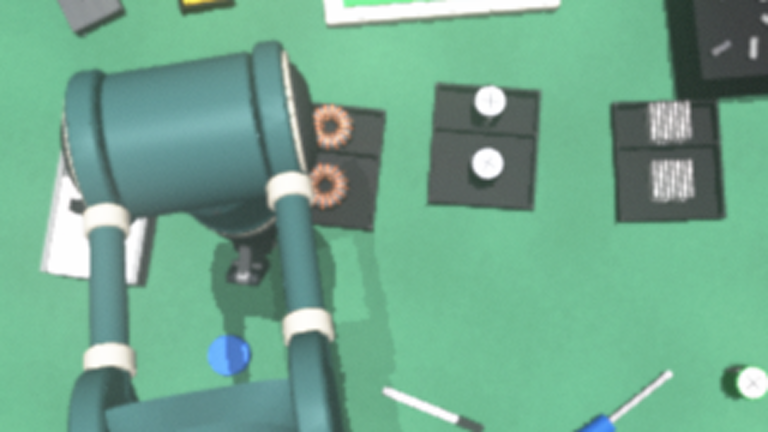

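All three parts stand in their bays (choke (328,185), capacitor (487,163), heat sink (672,180)), and the cover reaches the case's near end. The arm is touching nothing.

```bash
python3 -c "
from workcell import job
print(job.finish_job())"
```

```text
the job is handed in; nothing more can be done
None
```

The job is done and handed in at about 47 s: the capacitor, choke and heat sink stand in their matching tray bays, and the module lies label up in the grey case with the cover slid fully shut (the first grasp of the capacitor closed on air and was repeated lower).

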